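Measuring cup under the tap, tap open

TASK

Get the steel measuring cup out from the low stone riser, where its handle is tucked underneath, and stand it upright and centred on the small round perch under the spout of the tap stand; its sides are too close there for fingers, so carry it in by its handle. Once the cup stands there by itself, turn the tap's flat lever the full quarter turn to its open stop and leave the cup standing in its place. Do not disturb the other things on the counter.

Things in the scene. Friction and masses are not known exactly. Their poses are not given: they have to be found in the camera images.
- measuring_cup: Open stainless steel cup, 60 mm outside diameter, 50 mm high, wall 2.5 mm, 0.1 to 0.2 kg. Origin at the centre of its underside, z up, x along its handle. Balance point about 9 mm from the axis towards the handle. At the start it stands on the counter beside the riser, at either of two spots, its handle reaching in under the riser.
- cup_grip (a point): Grip point on the measuring cup's handle, 90 mm from the cup's axis, 45 mm above its underside. The handle is a straight level bar 14 mm wide, 8 mm thick, from the cup's wall to 115 mm from the axis.
- riser: Fixed low riser: stone slab 300 (x) by 110 (y) mm on two steel end legs, underside 58 mm, top 68 mm above the counter. Origin on the counter under its centre. The cup stands along its +y side, 95 mm from the centre line, handle pointing to -y; it can be drawn straight out towards +y, where the counter is clear for 150 mm.
- tap_stand: Fixed tap stand, origin on the counter under the perch; its -x side faces the robot, +y the tank. Two upright cheeks (inner faces at y +-42 mm, x +-25 mm) carry a bridge plate 100 mm wide, 150 to 158 mm above the counter; the passage is open at -x and +x. Base plate 6 mm thick, x +-55 mm. Tank: radius 54 mm, 250 mm tall, at y 150 mm. The counter is clear on the -x side.
- perch (a point): Centre of the top face of the round perch in the tap stand: 48 mm diameter, narrower than the cup, 45 mm above the counter. Axes are those of the tap stand.
- spout_tip (a point): Lower end of the spout (18 mm diameter), straight above the perch centre, 118 mm above the counter, 73 mm above the perch.
- tap_handle (a joint): The tap's quarter-turn lever on a vertical hinge. 0 = shut stop, pointing to the tap stand's +x; 1.571 = open stop, pointing to the stand's -y (away from the tank). Grows clockwise seen from above. Starts at the shut stop or up to 0.25 rad off it, is a little stiff (0.12 N m, about 2 N at the grip point), stays where it is left.
- handle_hinge (a point): Point on the lever's hinge axis at the lever's mid-thickness, 198 mm above the counter, straight above the perch.
- handle_grip (a point): Grip point on the lever, 72 mm out from the hinge at mid-thickness. The lever is a flat steel bar 14 mm wide, 10 mm thick, ending 97 mm from the hinge, 35 mm clear of the bridge plate. x runs along the lever, outwards.
- silicone_cup: Bystander: folded silicone cup, a stepped grey disc 70 mm in diameter, 22 mm high, at the riser's other spot, 130 mm from the measuring cup. Origin under its centre.
- jar: Bystander: closed amber jar, 68 mm diameter, 95 mm high. Origin under its centre.
- coaster: Bystander: round olive-wood coaster, 90 mm diameter, 12 mm thick. Origin under its centre.
- mug_a: Bystander: white mini mug, 52 mm diameter, 55 mm high, on the coaster. Origin under its centre.
- mug_b: Bystander: white mini mug, 52 mm diameter, 55 mm high, on the counter at the left. Origin under its centre.
- tin: Bystander: plain metal tin, 72 mm diameter, 100 mm high. Origin under its centre.
- spoon: Bystander: steel spoon 150 mm long lying on the counter close to the robot. Origin under its middle.

How it is judged:
On the way, in this order (a step that is already met when the one before it is completed fails the run):
1. the measuring cup stands on the perch under the spout, let go, the tap not yet turned (horizontal distance between measuring_cup and perch below 0.012 m and z of measuring_cup in the frame of perch between -0.004 and 0.006 m and angle between measuring_cup's own z axis and vertical below 0.1 rad and contact force between the fingers and measuring_cup below 0.1 N and value of joint tap_handle below 0.5 rad), for 0.3 s.
2. the tap's lever is at its open stop, the cup still in place (horizontal distance between measuring_cup and perch below 0.012 m and z of measuring_cup in the frame of perch between -0.004 and 0.006 m and angle between measuring_cup's own z axis and vertical below 0.1 rad and value of joint tap_handle above 1.47 rad), for 0.2 s.
At the end, for the whole second after the job is handed in: The measuring cup stands upright (within 0.1 rad) on the perch, its axis within 12 mm of the perch centre, at rest and released, and the tap's lever is at its open stop (joint above 1.47 rad) (all of step 2 and contact force between the fingers and measuring_cup below 0.1 N and linear speed of measuring_cup below 0.02 m/s); the robot touches nothing.
It fails at once if the lever is turned beyond 0.5 rad while the cup is not standing on the perch (value of joint tap_handle above 0.5 rad and horizontal distance between measuring_cup and perch above 0.03 m).
It fails at once if another thing on the counter is moved more than 30 mm (distance of any of silicone_cup, jar, coaster, mug_a, mug_b, tin, spoon from where it was at the start of the episode above 0.03 m).
It fails at once if another standing thing is tipped over (angle between any of silicone_cup, jar, coaster, mug_a, mug_b, tin's own z axis and vertical above 0.5 rad).
It also fails if it takes over 72 s, if anything falls off the work surface, if the arm or the gripper's body presses on something with over 40 N, if the wrist force passes 120 N, or if a joint passes its speed limit or range.

ROBOT

A 7-joint arm with a two-finger parallel gripper is mounted at the origin on the work surface. World frame = base frame: x ahead of the robot, y to its left, z up, the work surface at z = 0. Lengths are in m, angles in rad, forces in N, time in s.
With the tool pointing down it reaches from about 0.425 to 0.925 m from the base axis. Payload 6.8 kg.
Tool frame: the origin (TCP) lies at the very end of the fingers, on their centre line; the grasp point (between the pads) lies 19 mm behind it (grip_point_offset is the distance from the TCP to the grasp point, in m); z points along the fingers, y is the line along which they close (so a half turn about z gives the same grasp; the last joint's range is limited). The gripper opens to 85 mm and grips with 20 to 120 N. Pads are 22 mm wide; open, the fingers measure 114 mm over their backs; the gripper's body (76 mm by 85 mm) begins 54 mm behind the grasp point. The pads swing forward as they close: fully open they stand 13 mm farther back than shut.
Start: joints at [-1.26, 0.477, 0.022, 1.555, -0.011, 1.109, -0.083], TCP at [0.274, 0.617, 0.231] pointing down, gripper open.
Joint ranges: [-2.96, 2.96], [-0.34, 2.1], [-1.41, 1.46], [0.24, 2.44], [-1.37, 4.51], [0.17, 1.92], [-2.96, 2.96]. Speed limits (rad/s): [2.39, 2.39, 3.14, 3.14, 3.14, 3.14, 3.14].

INTERFACE

Orientations are given as a unit quaternion [w, x, y, z].
In Python, from station import * gives the robot as it stands.
- The arm moves only by the tool carry_out, never from a script. Its argument "rows" is text: rows parted by semicolons, each of 4 numbers parted by spaces: the shift along the world's x, y, z in mm, then the turn about the world's z in degrees. In form: dx dy dz yaw; .... A call has 1 to 10 rows; each row shifts and turns the commanded pose from where the row before left it; what a row does not reach is not made up. A row lasts 1/8 s, in which the tool goes at most 62.5 mm and 10.7 degrees, less where a joint would pass 70% of its speed; a pose out of reach is approached as far as the arm can. A call is refused whole if a number of a shift passes 62.5 or a number of a turn 10.7, either way. A call with a gripper value outside its range is refused whole. "claw" is the finger opening in mm, from 0 to 85.4, set as the call begins (left out, the last holds). The fingers move at their own pace and stop on an object; "force" is the grip in N (left out, the last holds). Time passes only in rows, so rows that do not move let the fingers close. It gives the time, the measured TCP pose, the force, the opening and the grip force at its end, in the units of the state.
- get_obs(): the state, without advancing time (a new reading comes with each control period).
- read_camera(name): name is "scene" or "top" or "wrist"; returns a dict with "img" (480x640x3 uint8, blue, green, red), "fov_y" (degrees; the focal length in pixels is half the picture's height over the tangent of half this angle, whatever the lens; pixels are square), "cx", "cy" (the principal point, pixels), "distortion" ([k1, k2, p1, p2, k3] as OpenCV has them; the pictures are not rectified), "world_to_cam" (4x4, takes a point from world to camera coordinates). Camera axes: x right, y up, looking along -z (the intrinsics and any distortion apply to the point x, -y, -z); pixel columns grow to the right and rows downward; lengths in m; the calibration is good to about 2 mm. A picture is of the moment at which its call begins. There is no depth.
- hand_in(): hands the job in; it is judged then, once.
Trained networks look in the newest picture that a camera, given by its name, has taken for a name from the list of things; names that differ only in an ending like _2 or _b are one class to them, and where a whole thing is asked for, a point or a joint stands for the part that bears it (a point fixed in the world has none). Each returns a list of dicts, best first, with "confidence" (0 to 1); they miss things now and then, are a little off and sometimes report something else, mostly with a low value. They report only what shows in the picture. A call takes as long as a camera call.
- recognise(camera, thing): "centre" ([column, row] in pixels, amid what is visible of it).
- outline_of(camera, thing): "pixels" (480x640 bool, what is visible of it) and "centre" ([column, row] in pixels, amid what is visible of it).
- place_of(camera, thing): "centre" ([column, row] in pixels: a listed point, or the origin of a listed thing).
The state is a dict: "t": time; "q": joint angles; "joint_vel": joint speeds; "joint_torque": joint torques, N m; "eef_pos": TCP position; "tool_rot": TCP orientation; "contact_force": force on the tool from outside, world axes, zero at the start; "torque": the same for the moment, N m; "gripper_width": opening from 0.0 (shut) to 1.0 (fully open); "grasp_force": force on a finger pad.
Only numpy, scipy, OpenCV 4.12 (cv2) and the standard library are available. Lean on these libraries where they do the work, as an engineer would, in place of code of your own. Each camera call takes 0.05 s, during which the arm holds its last target. There are 200 camera calls.

## Working session

There is one attempt and no reset: what is moved stays moved. The work goes in short steps, Python scripts to look and compute and a tool call to move; the robot and the scene stay as the last step left them, time stands still between calls to the robot, and variables do not carry over. Pictures are saved under pics/ and viewed, at most 10 in all, crops included, and the job is handed in when it is done.

Besides the shell and the picture viewer there is one more tool, called after "Emit:" as name(argument=value, ...), one argument or row to a line, values as JSON. carry_out: Moves the arm, as the interface text tells. Its arguments: {"type":"object","properties":{"rows":{"type":"string"},"claw":{"type":"number"},"force":{"type":"number"}},"required":["rows"]}

```bash
mkdir -p pics; cat > h.py <<'E'
from station import *
import numpy as np, cv2
def cam(n):
    c=read_camera(n); h,w=c["img"].shape[:2]
    f=h/2/np.tan(np.radians(c["fov_y"])/2)
    c["K"]=np.array([[f,0,c["cx"]],[0,f,c["cy"]],[0,0,1]]); c["D"]=np.array(c["distortion"],float); c["W"]=np.array(c["world_to_cam"])
    return c
def ray(c,px):
    p=cv2.undistortPoints(np.array([[px]],float),c["K"],c["D"])[0,0]
    R,t=c["W"][:3,:3],c["W"][:3,3]
    return -R.T@t, R.T@np.array([p[0],-p[1],-1])
def at_z(c,px,z):
    o,d=ray(c,px); return o+d*(z-o[2])/d[2]
def proj(c,X):
    X=np.atleast_2d(X); p=X@c["W"][:3,:3].T+c["W"][:3,3]; p=p*[1,-1,-1]
    return cv2.projectPoints(p,np.zeros(3),np.zeros(3),c["K"],c["D"])[0][:,0]
def tri(rs):
    A=0;b=0
    for o,d in rs:
        d=d/np.linalg.norm(d);P=np.eye(3)-np.outer(d,d);A=A+P;b=b+P@o
    return np.linalg.solve(A,b)
E
cat > a.py <<'E'
from h import *
np.set_printoptions(precision=4,suppress=True)
o=get_obs();print(o["t"],o["eef_pos"],o["tool_rot"],o["gripper_width"])
Z=dict(measuring_cup=0,cup_grip=.045,riser=0,tap_stand=0,perch=.045,spout_tip=.118,handle_hinge=.198,handle_grip=.198,silicone_cup=0,jar=0,coaster=0,mug_a=.012,mug_b=0,tin=0,spoon=0)
C={}
for n in("scene","top"):
    C[n]=cam(n);cv2.imwrite(f"pics/{n}0.png",C[n]["img"])
    print(n,"campos",ray(C[n],[320,240])[0])
    for k,z in Z.items():
        for d in place_of(n,k)[:2]: print(n,k,np.round(d["centre"],1),round(d["confidence"],2),at_z(C[n],d["centre"],z)[:2])
E
python3 a.py
```

```text
0.0 [0.2743 0.6161 0.2303] [-0.0001  0.2079  0.9782 -0.0009] 0.9997193203299071
scene campos [ 1.1573 -0.5607  0.6709]
scene measuring_cup [215.9 323.4] 0.82 [ 0.4673 -0.1896]
scene cup_grip [250.2 363.6] 0.52 [ 0.6449 -0.2325]
scene riser [185.4 368.7] 0.76 [ 0.5316 -0.3039]
scene tap_stand [324.3 390.7] 0.69 [ 0.7528 -0.1567]
scene tap_stand [374.6 275.4] 0.59 [0.5976 0.1714]
scene perch [377.6 255.5] 0.74 [0.5902 0.1881]
scene perch [326.6 389.4] 0.18 [ 0.7808 -0.1792]
scene spout_tip [375.7 230.1] 0.86 [0.5885 0.1779]
scene spout_tip [189.9 366.2] 0.5 [ 0.6422 -0.3412]
scene handle_hinge [374.5 199.6] 0.75 [0.5878 0.169 ]
scene handle_grip [409.  206.9] 0.65 [0.6613 0.1924]
scene handle_grip [363.4 209.8] 0.59 [0.6004 0.1174]
scene silicone_cup [250.4 361.3] 0.86 [ 0.6037 -0.205 ]
scene silicone_cup [374.6 256.4] 0.3 [0.5466 0.2337]
scene jar [397.9 338.9] 0.9 [0.7664 0.0381]
scene coaster [325.2 390.2] 0.73 [ 0.7532 -0.1548]
scene mug_a [363.6 208.7] 0.88 [0.3774 0.3897]
scene mug_a [326.3 387.1] 0.73 [ 0.757  -0.1558]
scene mug_b [363.6 208.7] 0.88 [0.3632 0.407 ]
scene mug_b [
[... 472 characters left out ...]
11.9] 0.94 [0.5928 0.1753]
top handle_hinge [425.3 243.8] 0.6 [ 0.5113 -0.2396]
top handle_hinge [251.7 210.8] 0.52 [0.5849 0.1685]
top handle_grip [239.4 178.2] 0.56 [0.6623 0.1994]
top silicone_cup [395.7 209.6] 0.93 [ 0.619  -0.2077]
top silicone_cup [239.1 174.6] 0.2 [0.7133 0.2312]
top jar [304.8 158.7] 0.95 [0.7604 0.0475]
top coaster [374.2 159.4] 0.77 [ 0.7609 -0.148 ]
top mug_a [172.8 299.8] 0.96 [0.363  0.4037]
top mug_a [377.9 160.7] 0.88 [ 0.7544 -0.1566]
top mug_b [172.8 299.8] 0.96 [0.3623 0.4073]
top mug_b [377.9 160.7] 0.88 [ 0.7573 -0.1584]
top tin [183.2 192.5] 0.65 [0.6614 0.3876]
top spoon [415.4 317.3] 0.83 [ 0.3213 -0.2613]
top spoon [392.4 258.6] 0.63 [ 0.4823 -0.1978]
```

View pics/scene0.png

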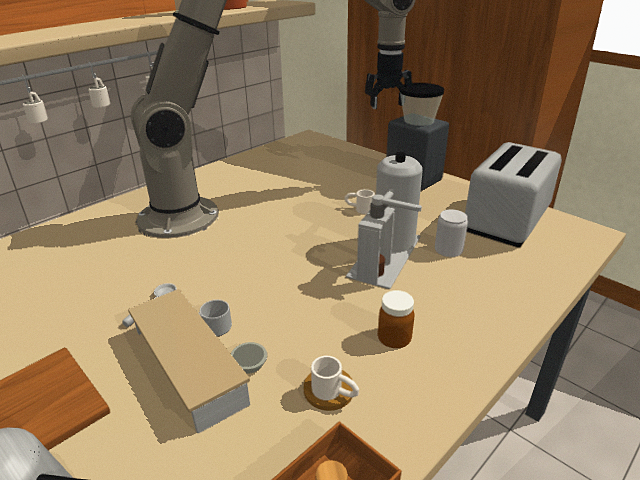

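View pics/top0.png

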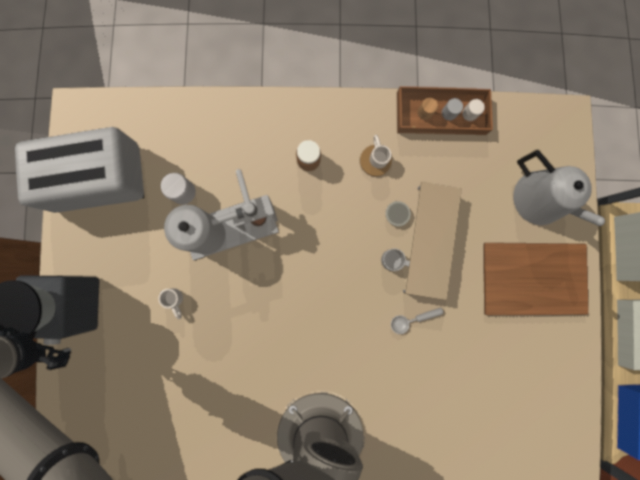

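The scene view shows the measuring cup at (216,317) beside the riser, the silicone cup at (250,357), and the tap stand at (375,250) with its lever towards +x. The top view agrees: cup (393,260), silicone cup (399,214), stand (258,217). I'll crop the top view for the yaw angles.

```bash
python3 - <<'E'
import cv2,numpy as np
i=cv2.imread("pics/top0.png")
a=cv2.resize(i[160:270,160:300],None,fx=4,fy=4,interpolation=cv2.INTER_CUBIC)
b=cv2.resize(i[170:310,375:475],None,fx=3,fy=3,interpolation=cv2.INTER_CUBIC)[:420,:240]
m=np.zeros((440,800,3),np.uint8); m[:440,:560]=a; m[:420,560:800]=b
cv2.imwrite("pics/crop0.png",m)
E
```

```text
(no output)
```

View pics/crop0.png

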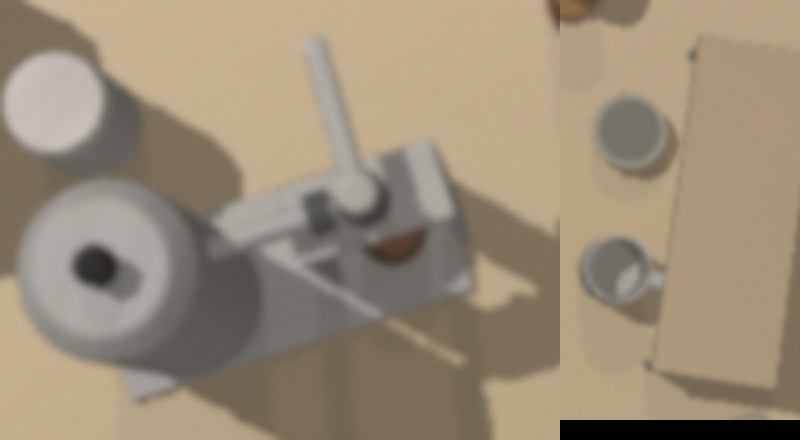

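```bash
python3 - <<'E'
from h import *
np.set_printoptions(precision=4,suppress=True)
c=cam("top")
P=lambda x,y,z:at_z(c,[x,y],z)[:2]
ang=lambda v:np.degrees(np.arctan2(v[1],v[0]))
e=P(277.5,232.5,.006)-P(194.2,260,.006);print("stand -y edge",ang(e)+90,np.linalg.norm(e),P(277.5,232.5,.006),P(194.2,260,.006))
h=P(249.3,208.7,.21);t=P(238.5,170,.2);print("hinge",h,"lever ang",ang(t-h),np.linalg.norm(t-h))
print("tank top",P(183,226.5,.25))
a,b,d=P(421.7,182.3,.068),P(406,293.3,.068),P(446.7,299.3,.068)
print("riser",ang(a-b),np.linalg.norm(a-b),np.linalg.norm(d-b),"ctr",(a+d)/2,"short",ang(b-d)-90)
print("cup rim",P(393.3,260,.05),"sil",P(375+68/3,170+130/3,.022))
s=cam("scene");print("proj cup scene",proj(s,np.array([[.482,-.2,.05],[.482,-.2,0]])))
for n,cc in(("top",c),("scene",s)):
  o=outline_of(n,"measuring_cup")
  if o: print(n,o[0]["centre"],o[0]["confidence"],at_z(cc,o[0]["centre"],.03)[:2])
E
```

```text
stand -y edge 18.91112749469157 0.24166391832684922 [0.5509 0.1203] [0.4726 0.3489]
hinge [0.5881 0.1727] lever ang 17.272424576741326 0.09787662997859027
tank top [0.5412 0.3155]
riser -8.562166360282474 0.297051907095673 0.10866851284723135 ctr [ 0.5292 -0.2968] short -8.058108973384464
cup rim [ 0.477 -0.191] sil [ 0.6056 -0.2088]
proj cup scene [[212.5397 310.5762]
 [215.8237 329.1894]]
top [395.6, 259.0] 0.91 [ 0.4803 -0.201 ]
scene [215.1, 313.3] 0.69 [ 0.4713 -0.1896]
```

Emit:
carry_out(
  rows="30 -60 0 -10.6;30 -60 0 -10.6;30 -60 0 -10.6;30 -60 0 -10.6;25 -62 0 -10.6;25 -62 0 -10.6;20 -62 0 -10",
)

```text
t: 2.68
eef_pos: [0.453, 0.2158, 0.2317]
tool_rot: [0.0, 0.754, 0.656, 0.001]
contact_force: [1.4, -0.7, 0.5]
gripper_width: 1.0
grasp_force: 0.0
```

Emit:
carry_out(
  rows="5 -58 0 0;5 -58 0 0;5 -58 0 0;5 -58 -20 0;5 -58 -20 0;0 -58 -30 0;0 -60 -30 0;0 0 0 0",
)

```text
t: 3.68
eef_pos: [0.4748, -0.1889, 0.1332]
tool_rot: [-0.0, 0.755, 0.655, -0.002]
contact_force: [-0.1, 0.4, 0.4]
gripper_width: 1.006
grasp_force: 0.0
```

```bash
cat > w.py <<'E'
from h import *
import sys
np.set_printoptions(precision=4,suppress=True)
c=cam("wrist");cv2.imwrite(f"pics/{sys.argv[1]}.png",c["img"])
o=get_obs();print(o["t"],o["eef_pos"],o["tool_rot"],"campos",ray(c,[320,240])[0])
Z=dict(measuring_cup=0,cup_grip=.045,riser=0,silicone_cup=0,perch=.045,spout_tip=.118,handle_hinge=.198,handle_grip=.198)
for k in sys.argv[2:]:
    for d in place_of("wrist",k)[:2]: print(k,np.round(d["centre"],1),round(d["confidence"],2),at_z(c,d["centre"],Z[k])[:2])
    for d in outline_of("wrist",k)[:1]: print(k,"outline",np.round(d["centre"],1),round(d["confidence"],2))
print("proj cup rim ctr",proj(c,np.array([[.478,-.192,.05],[.478,-.192,0]])))
E
python3 w.py w1 measuring_cup cup_grip
```

```text
3.725 [ 0.476  -0.1861  0.1339] [-0.0003  0.7541  0.6567 -0.001 ] campos [ 0.4833 -0.1248  0.2745]
measuring_cup [327.9 231.7] 0.82 [ 0.4805 -0.1953]
measuring_cup outline [326.5 245.1] 0.91
cup_grip outline [324.6 244.2] 0.75
proj cup rim ctr [[325.1775 246.5333]
 [324.0765 228.0369]]
```

View pics/w1.png

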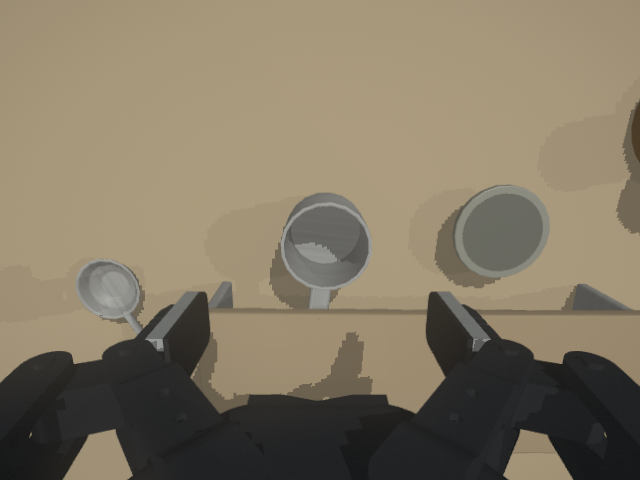

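The wrist view shows the cup rim centred at (325,247), as projected. The fingers straddle it, and the silicone cup at (502,231) is clear.

Emit:
carry_out(
  rows="2 -4 -30 0;0 0 -40 0;0 0 -40 0;0 0 -9 0;0 0 0 0",
)

```text
t: 4.55
eef_pos: [0.4798, -0.1872, 0.0163]
tool_rot: [0.0, 0.752, 0.659, 0.0]
contact_force: [0.3, 0.4, 0.2]
gripper_width: 1.0
grasp_force: 0.0
```

Emit:
carry_out(
  rows="0 0 0 0;0 0 0 0;0 0 0 0;0 0 0 0;0 0 0 0;0 0 0 0",
  claw=50,
  force=25,
)

```text
t: 5.3
eef_pos: [0.4804, -0.1879, 0.0173]
tool_rot: [0.001, 0.752, 0.659, 0.001]
contact_force: [-2.5, 1.6, 8.4]
gripper_width: 0.701
grasp_force: 25.4
```

Emit:
carry_out(
  rows="0 0 4 0;2 16 0 0;4 28 0 0;4 28 0 0;4 28 0 0;4 26 0 0;2 14 0 0;0 0 0 0;0 0 -3 0;0 0 0 0",
)

```text
t: 6.55
eef_pos: [0.4992, -0.0485, 0.0172]
tool_rot: [-0.0, 0.753, 0.658, 0.0]
contact_force: [-2.6, 2.8, 8.8]
gripper_width: 0.699
grasp_force: 28.0
```

Emit:
carry_out(
  rows="0 0 0 0;0 0 0 0;0 0 0 0;0 0 50 0;0 0 50 0;0 -30 0 0;0 0 0 0",
  claw=85,
)

```text
t: 7.42
eef_pos: [0.4993, -0.0798, 0.1173]
tool_rot: [0.001, 0.753, 0.658, 0.0]
contact_force: [-0.2, -0.3, -0.0]
gripper_width: 0.992
grasp_force: 0.0
```

```bash
python3 w.py w2 measuring_cup cup_grip; python3 - <<'E'
from h import *
for n in("top","scene"):
    c=cam(n)
    for k,z in(("measuring_cup",0),("cup_grip",.045),("silicone_cup",0)):
        for d in place_of(n,k)[:1]: print(n,k,d["confidence"],at_z(c,d["centre"],z)[:2])
E
```

```text
7.475 [ 0.499  -0.0784  0.1167] [0.     0.7531 0.658  0.0001] campos [ 0.5067 -0.0158  0.2587]
measuring_cup [312.5 197.3] 0.89 [ 0.4981 -0.0552]
measuring_cup outline [303.2 218.6] 0.92
cup_grip [293.  338.3] 0.78 [ 0.4739 -0.1391]
cup_grip outline [303.7 217.6] 0.84
proj cup rim ctr [[310.3336 409.4174]
 [311.4148 365.7158]]
top measuring_cup 0.71 [ 0.50142213 -0.05527966]
top silicone_cup 0.97 [ 0.61811447 -0.20822475]
scene cup_grip 0.93 [ 0.4682048  -0.14144327]
scene silicone_cup 0.91 [ 0.6089914  -0.20338421]
```

View pics/w2.png

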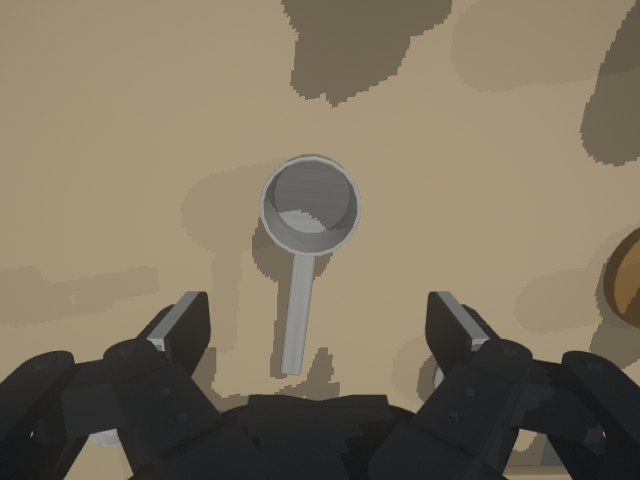

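The cup is free of the riser, with its rim centred at (310,205) and its handle running (304,255) to (291,374). Next I'll compute the grip pose.

```bash
python3 - <<'E'
from h import *
c=cam("wrist")
r=at_z(c,[310,205.5],.05)[:2];e=at_z(c,[291,374],.049)[:2];s=at_z(c,[304,255],.049)[:2]
v=e-r;a=np.degrees(np.arctan2(v[1],v[0]));u=e-s
print(r,e,np.linalg.norm(v),a,np.degrees(np.arctan2(u[1],u[0])),"grip95",r+v/np.linalg.norm(v)*.095)
E
```

```text
[ 0.49740463 -0.04988122] [ 0.46930842 -0.16052039] 0.11415087661825558 -104.24875325943434 -104.08099595346283 grip95 [ 0.47402207 -0.14195867]
```

Emit:
carry_out(
  rows="-12 -32 0 -3.3;-13 -31 0 -3.2;0 0 -30 0;0 0 -40 0;0 0 -21 0;0 0 0 0",
  claw=60,
)

```text
t: 8.88
eef_pos: [0.4731, -0.1407, 0.0245]
tool_rot: [-0.001, 0.789, 0.615, -0.001]
contact_force: [-0.0, -0.1, -0.6]
gripper_width: 0.703
grasp_force: 0.0
```

Emit:
carry_out(
  rows="0 0 0 0;0 0 0 0;0 0 0 0;0 0 0 0;0 0 0 0;0 0 0 0;0 0 0 0",
  claw=5,
  force=90,
)

```text
t: 9.75
eef_pos: [0.4746, -0.1411, 0.0259]
tool_rot: [0.0, 0.789, 0.615, 0.0]
contact_force: [0.2, -2.0, 4.7]
gripper_width: 0.142
grasp_force: 87.9
```

Emit:
carry_out(
  rows="0 0 20 0;0 0 37 0;-9 30 0 -9;-10 43 0 -10;-10 43 0 -10;-10 43 0 -10;-10 43 0 -10;-8 36 0 -8.3;0 20 0 0;0 0 0 0",
)

```text
t: 11.0
eef_pos: [0.4163, 0.1187, 0.0821]
tool_rot: [0.0, 0.987, 0.164, -0.001]
contact_force: [-0.1, -1.5, -0.9]
gripper_width: 0.145
grasp_force: 87.9
```

```bash
python3 w.py w3 measuring_cup perch spout_tip; python3 - <<'E'
from h import *
for n in("top","scene"):
    c=cam(n); cv2.imwrite(f"pics/{n}3.png",c["img"])
    for k,z in(("measuring_cup",.057),("cup_grip",.102),("perch",.045),("spout_tip",.118)):
        for d in place_of(n,k)[:1]: print(n,k,d["confidence"],np.round(d["centre"]),at_z(c,d["centre"],z)[:2])
E
```

```text
11.05 [0.4164 0.1174 0.0822] [ 0.0003  0.9867  0.1627 -0.0007] campos [0.4774 0.1388 0.2234]
measuring_cup [318.8  79.6] 0.81 [0.5085 0.1488]
measuring_cup outline [320.3  91.3] 0.96
perch outline [109.9  10.1] 0.9
spout_tip outline [103.4  12. ] 0.74
proj cup rim ctr [[868.6138 337.9159]
 [769.0973 300.8225]]
top measuring_cup 0.65 [397. 210.] [ 0.61105473 -0.20058615]
top perch 0.74 [257. 221.] [0.57869757 0.17278337]
top spout_tip 0.82 [254. 212.] [0.59306147 0.17148537]
scene measuring_cup 0.93 [337. 244.] [0.49893071 0.14765602]
scene cup_grip 0.69 [304. 219.] [0.41116945 0.12133197]
scene perch 0.91 [374. 257.] [0.58654475 0.17829152]
scene spout_tip 0.95 [374. 230.] [0.58595773 0.17358901]
```

View pics/w3.png

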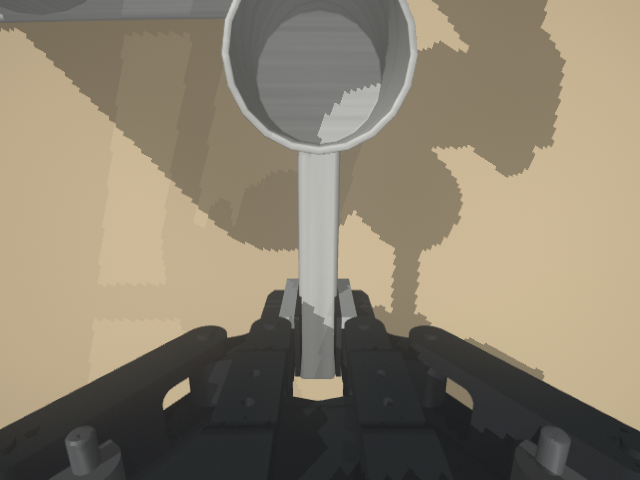

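The held cup has its rim centre near (319,60), its handle is vertical in the picture, and the stand's base edge lies level at row ~18. So the cup is aligned with the stand.

```bash
python3 - <<'E'
from h import *
c=cam("wrist")
a=at_z(c,[5,21],.006)[:2];b=at_z(c,[220,17.5],.006)[:2];v=a-b
th=np.arctan2(v[1],v[0])-np.pi/2;x=np.array([np.cos(th),np.sin(th)])
print(a,b,"yaw",np.degrees(th)); p=np.array([.5885,.1745])
for t in(th,np.radians(18.6)):
    x=np.array([np.cos(t),np.sin(t)]); print("edge dist",(p-(a+b)/2)@x)
o=get_obs();print(o["eef_pos"])
# rim centre: fit circle pixels left 224, right 415 at row ~50; bottom 151 at col 319
z=.107
bt=at_z(c,[319,150],z)[:2];l=at_z(c,[224,50],z)[:2];r=at_z(c,[415,50],z)[:2]
print("rim",bt+ .03*np.array([np.cos(np.radians(18.7)),np.sin(np.radians(18.7))]),(l+r)/2,np.linalg.norm(l-r))
E
```

```text
[0.48390577 0.31940682] [0.52177998 0.20720153] yaw 18.651793571733737
edge dist 0.0527573957171994
edge dist 0.05285819795423828
[0.41723629 0.11726668 0.08264561]
rim [0.5036871 0.1451936] [0.50260836 0.14466332] 0.05626482162764853
```

```bash
python3 - <<'E'
from h import *
c=cam("scene");i=c["img"]
x=np.array([np.cos(.3255),np.sin(.3255),0]);C=np.array([.5065,.148,.0565])
th=np.linspace(0,6.28,60)
for dr,col in((0,(0,255,0)),(.08,(0,0,255))):
  for z in(0,.05):
    pts=[]
    for t in th:
        l=np.array([.03*np.cos(t),.03*np.sin(t),z]); # local, handle -x ; droop about grip at -.095
        d=l+[.095,0,-.045]; rx=d[0]*np.cos(dr)+d[2]*np.sin(dr); rz=-d[0]*np.sin(dr)+d[2]*np.cos(dr)
        g=C-.095*x+[0,0,.045]; y=np.array([-x[1],x[0],0])
        pts.append(g+x*rx+y*d[1]+[0,0,rz])
    p=proj(c,np.array(pts))
    j=i if dr==0 and z==0 and False else i
    if 'big' not in dir(): big=cv2.resize(i[190:300,280:440],None,fx=5,fy=5,interpolation=cv2.INTER_CUBIC)
    cv2.polylines(big,[np.int32((p-[280,190])*5+2)],True,col,1)
cv2.imwrite("pics/s4.png",big)
E
```

```text
(no output)
```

View pics/s4.png

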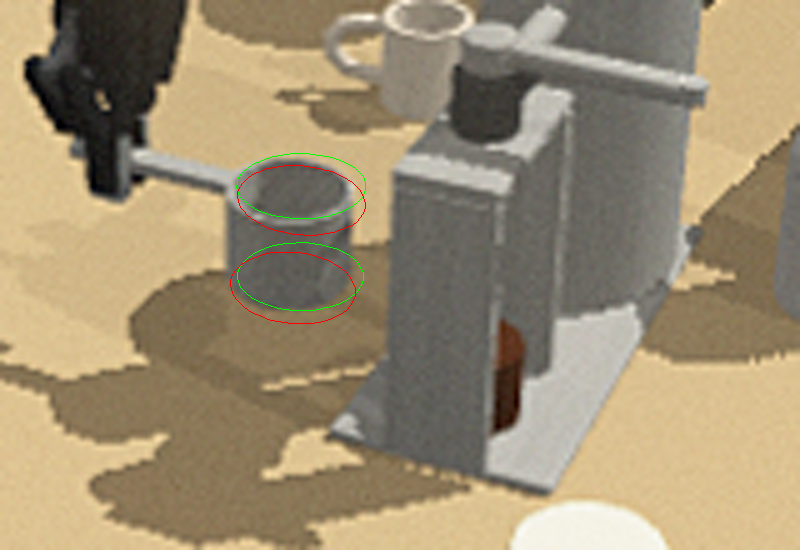

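The green level-cup model matches the cup's height and tilt, with the cup about 3 mm nearer the robot than assumed. So there is no droop, and I move it in.

Emit:
carry_out(
  rows="10 3.3 0 0;18 6 0 0;20 6.7 0 0;20 6.7 0 0;12.5 4.2 0 0;5 1.6 0 0;0 0 0 0",
)

```text
t: 12.82
eef_pos: [0.5026, 0.1456, 0.0825]
tool_rot: [0.0, 0.987, 0.162, -0.0]
contact_force: [-0.7, -0.8, -1.4]
gripper_width: 0.141
grasp_force: 87.9
```

```bash
python3 - <<'E'
from h import *
o=get_obs();print(o["eef_pos"],o["contact_force"])
for n in("wrist","top","scene"):
    c=cam(n); cv2.imwrite(f"pics/{n}5.png",c["img"])
    for k,z in(("measuring_cup",.057),("cup_grip",.102),("perch",.045),("spout_tip",.118)):
        for d in place_of(n,k)[:1]: print(n,k,d["confidence"],np.round(d["centre"]),at_z(c,d["centre"],z)[:2])
E
```

```text
[0.50257421 0.14558084 0.08251049] [-0.68538964 -0.76977392 -1.38299853]
wrist cup_grip 0.83 [318. 314.] [0.50456677 0.1451724 ]
top cup_grip 0.59 [396. 213.] [ 0.5969729  -0.18769963]
top perch 0.79 [254. 219.] [0.58346237 0.18146548]
top spout_tip 0.87 [254. 210.] [0.5981357 0.172603 ]
scene cup_grip 0.75 [329. 390.] [ 0.81886062 -0.21206687]
scene perch 0.66 [375. 256.] [0.58861593 0.18199354]
scene spout_tip 0.73 [375. 232.] [0.59311371 0.16836858]
```

View pics/wrist5.png

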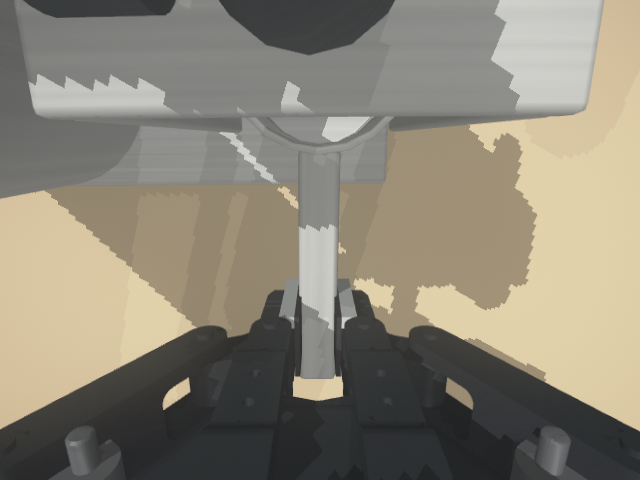

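```bash
python3 - <<'E'
from h import *
c=cam("wrist");x=np.array([np.cos(.3255),np.sin(.3255)]);y=np.array([-x[1],x[0]])
p=np.array([.589,.175]);S=lambda u,v,z:np.round(np.array([(at_z(c,[u,v],z)[:2]-p)@x,(at_z(c,[u,v],z)[:2]-p)@y])*1000,1)
for n,u,v,z in(("bridgeL",35,113,.158),("bridgeR",588,111,.158),("baseedge",320,183,.006),("basecorner",385,182,.006),("post",307.5,54,.18),("rimfront(outer)",319,152,.107),("rimL",242,118,.107),("rimR",396,118,.107)):print(n,S(u,v,z))
E
```

```text
bridgeL [-22.3  48.5]
bridgeR [-22.  -48.1]
baseedge [-52.3  -2.3]
basecorner [-51.7 -41.1]
post [-17.8   0.2]
rimfront(outer) [-30.9  -1.3]
rimL [-20.6  22.3]
rimR [-20.6 -25. ]
```

The wrist view shows the bridge's front edge spanning (35..588, 112), the base edge at row 182, and the cup rim's front at (319,152). The cup sits about 3 mm short and 1.3 mm to the right, so I correct that and lower it.

Emit:
carry_out(
  rows="2.4 2.2 0 0;0 0 -4 0;0 0 -4 0;0 0 -2 0;0 0 0 0",
)

```text
t: 14.25
eef_pos: [0.5051, 0.1479, 0.0725]
tool_rot: [0.0, 0.987, 0.162, -0.0]
contact_force: [-0.5, -0.1, -0.3]
gripper_width: 0.141
grasp_force: 88.0
```

Emit:
carry_out(
  rows="0 0 -1 0;0 0 -0.5 0;0 0 0 0",
)

```text
t: 14.62
eef_pos: [0.505, 0.1478, 0.0713]
tool_rot: [-0.0, 0.987, 0.162, -0.0]
contact_force: [-1.8, -1.5, 3.8]
gripper_width: 0.142
grasp_force: 88.5
```

Emit:
carry_out(
  rows="0 0 0 0;0 0 0 0",
  force=20,
)

```text
t: 14.88
eef_pos: [0.5052, 0.1479, 0.0712]
tool_rot: [0.0, 0.987, 0.162, 0.0]
contact_force: [-2.3, 0.0, 3.4]
gripper_width: 0.138
grasp_force: 88.5
```

Emit:
carry_out(
  rows="0 0 0 0;0 0 0 0;0 0 0 0;0 0 0 0;0 0 0 0",
  claw=45,
)

```text
t: 15.5
eef_pos: [0.5051, 0.148, 0.0711]
tool_rot: [0.0, 0.987, 0.162, 0.0]
contact_force: [-0.7, -0.5, 0.6]
gripper_width: 0.524
grasp_force: 0.0
```

```bash
python3 - <<'E'
from h import *
o=get_obs();print(o["eef_pos"],o["contact_force"])
a=cam("wrist")["img"]; s=cam("scene")["img"]
m=np.zeros((360,800,3),np.uint8); m[:360,:480]=cv2.resize(a,(480,360)); m[:360,480:]=cv2.resize(s[190:280,330:410],(320,360),interpolation=cv2.INTER_CUBIC)
cv2.imwrite("pics/m6.png",m);cv2.imwrite("pics/wrist6.png",a)
E
```

```text
[0.50514857 0.14799672 0.07113104] [-0.71758649 -0.52783696  0.59827901]
```

View pics/m6.png

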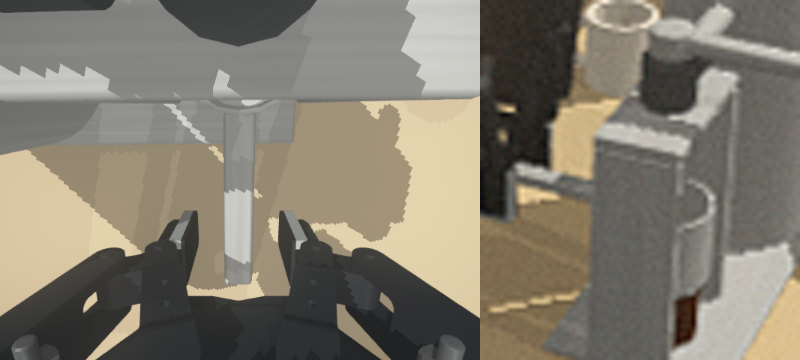

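The cup stands upright on the perch with the fingers open and clear of the handle. I now back off, rise, close the fingers and go to the +y side of the lever.

Emit:
carry_out(
  rows="-10 -3.3 0 0;-10 -3.3 0 0;0 0 30 0;0 0 60 0;0 0 60 0;0 0 60 0;0 0 10 0;0 0 0 0",
)

```text
t: 16.6
eef_pos: [0.4845, 0.1416, 0.2908]
tool_rot: [-0.001, 0.987, 0.162, -0.0]
contact_force: [0.5, -0.8, -0.5]
gripper_width: 0.528
grasp_force: 0.0
```

```bash
python3 - <<'E'
from h import *
o=get_obs();print(o["t"],o["eef_pos"])
p=np.array([.5898,.1755]);x=np.array([np.cos(.3255),np.sin(.3255)]);y=np.array([-x[1],x[0]])
W=lambda a,b:p+x*a+y*b
prev=W(75,38) if 0 else W(.075,.038)
print("pre",prev,"from tcp mm",(prev-o["eef_pos"][:2])*1000)
for f in range(0,-91,-15):
    r=np.radians(f);q=W(.072*np.cos(r)-.020*np.sin(r),.072*np.sin(r)+.020*np.cos(r));print(f,q,np.round((q-prev)*1000,1));prev=q
for n in("wrist","top"):
    c=cam(n)
    for k,z in(("handle_grip",.198),("handle_hinge",.198)):
        for d in place_of(n,k)[:1]: print(n,k,d["confidence"],d["centre"],at_z(c,d["centre"],z)[:2])
E
```

```text
16.6 [0.48445323 0.14163887 0.29080154]
pre [0.64871008 0.23548835] from tcp mm [164.25684941  93.84947475]
0 [0.6516237  0.21747416] [  2.9 -18. ]
-15 [0.66038082 0.20004278] [  8.8 -17.4]
-30 [0.66432797 0.18093884] [  3.9 -19.1]
-45 [0.66319617 0.16146426] [ -1.1 -19.5]
-60 [0.65706254 0.14294619] [ -6.1 -18.5]
-75 [0.64634508 0.12664661] [-10.7 -16.3]
-90 [0.63177416 0.1136763 ] [-14.6 -13. ]
wrist handle_hinge 0.75 [320.0, 57.0] [0.5904668 0.1753582]
top handle_grip 0.59 [241.5, 176.6] [0.66620239 0.19452065]
top handle_hinge 0.67 [252.4, 206.6] [0.59483095 0.16707795]
```

Emit:
carry_out(
  rows="40 23 0 0;54 31 0 0;50 29 0 0;20 11 0 0;0 0 -30 0;0 0 -40 0;0 0 -30 0;0 0 -8 0;0 0 0 0",
  claw=0,
)

```text
t: 18.02
eef_pos: [0.6492, 0.235, 0.1829]
tool_rot: [0.0, 0.987, 0.161, -0.0]
contact_force: [-0.2, 0.1, -0.9]
gripper_width: -0.001
grasp_force: 0.0
```

Emit:
carry_out(
  rows="3 -9 0 0;0 -9 0 0;4 -9 0 0;4 -9 0 0;2 -10 0 0;2 -9 0 0;0 0 0 0",
)

```text
t: 18.9
eef_pos: [0.6645, 0.1785, 0.1833]
tool_rot: [0.001, 0.987, 0.161, 0.0]
contact_force: [0.0, 0.1, 0.2]
gripper_width: -0.0
grasp_force: 0.0
```

```bash
cat > m.py <<'E'
from h import *
import sys
o=get_obs();print(o["t"],o["eef_pos"],o["contact_force"])
a=cam("wrist")["img"]; s=cam("scene")["img"]; t=cam("top")["img"]
m=np.zeros((480,800,3),np.uint8); m[:360,:480]=cv2.resize(a,(480,360)); m[:240,480:]=cv2.resize(s[170:290,330:490],(320,240)); m[240:,480:]=cv2.resize(t[150:270,180:340],(320,240),interpolation=cv2.INTER_CUBIC)
cv2.imwrite(f"pics/{sys.argv[1]}.png",m)
E
python3 m.py m7
```

```text
18.9 [0.66452495 0.17851089 0.18327977] [0.01090566 0.09520254 0.23042255]
```

View pics/m7.png

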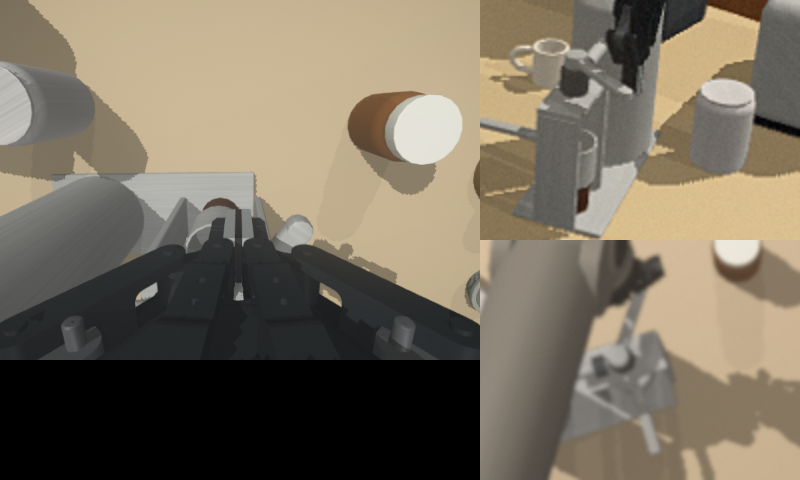

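The lever is turning cleanly under the closed fingers and the cup is still in place. I continue the arc.

Emit:
carry_out(
  rows="0 -9 0 0;-1 -9 0 0;-3 -9 0 0;-4 -9 0 0;-5 -8 0 0;-6 -8 0 0;-7 -7 0 0;-6 -6 0 0;0 0 0 0",
)

```text
t: 20.18
eef_pos: [0.6324, 0.1154, 0.1835]
tool_rot: [-0.0, 0.987, 0.162, 0.001]
contact_force: [2.7, 2.0, 0.0]
gripper_width: 0.0
grasp_force: 1.6
```

Emit:
carry_out(
  rows="-2 -0.7 0 0;-2 -0.7 0 0;0 0 0 0",
)

```text
t: 20.55
eef_pos: [0.632, 0.1152, 0.1839]
tool_rot: [0.001, 0.987, 0.162, 0.005]
contact_force: [14.6, 3.8, -8.4]
gripper_width: 0.003
grasp_force: 7.6
```

```bash
cat > l.py <<'E'
from h import *
o=get_obs();print(o["t"],o["eef_pos"],o["contact_force"])
for n in("top","scene","wrist"):
    c=cam(n)
    for k,z in(("handle_grip",.198),("handle_hinge",.198),("measuring_cup",.045),("cup_grip",.09)):
        for d in place_of(n,k)[:2]: print(n,k,round(d["confidence"],2),np.round(d["centre"]),at_z(c,d["centre"],z)[:2])
p=np.array([.590,.1755]);t=np.radians(18.65-90)
print("open grip expected",p+.072*np.array([np.cos(t),np.sin(t)]))
E
python3 l.py
```

```text
20.55 [0.63202808 0.11517019 0.18392819] [14.60941872  3.75809322 -8.36313845]
top handle_grip 0.59 [275. 197.] [0.61881563 0.1150597 ]
top handle_hinge 0.57 [427. 244.] [ 0.50974076 -0.24357702]
top cup_grip 0.42 [264. 246.] [0.50986526 0.14738992]
scene handle_grip 0.47 [366. 215.] [0.619392  0.1025361]
scene handle_grip 0.32 [376. 201.] [0.59397641 0.16713799]
scene handle_hinge 0.65 [374. 199.] [0.58700633 0.16960254]
scene measuring_cup 0.8 [374. 254.] [0.58056374 0.1859452 ]
scene cup_grip 0.92 [337. 231.] [0.49810867 0.1486713 ]
wrist handle_grip 0.67 [637. 179.] [0.71690652 0.02318889]
wrist handle_hinge 0.82 [141. 352.] [0.59293879 0.17563324]
wrist measuring_cup 0.59 [228. 249.] [0.59016178 0.17575696]
wrist cup_grip 0.55 [239. 233.] [0.61948975 0.16521061]
open grip expected [0.61302461 0.10728074]
```

The fingers met a hard stop, with force rising to 15 N and no further motion. I back off and check the lever angle.

Emit:
carry_out(
  rows="10 3 0 0;20 7 0 0;0 0 40 0;0 0 60 0;0 -40 20 0;10 -60 0 0;10 -60 0 0;0 -60 0 0;0 0 0 0",
)

```text
t: 22.42
eef_pos: [0.6754, -0.1048, 0.3037]
tool_rot: [0.002, 0.988, 0.156, -0.001]
contact_force: [0.3, 0.3, 0.1]
gripper_width: -0.001
grasp_force: 0.0
```

```bash
python3 l.py; python3 - <<'E'
from h import *
for n,c in(("top",cam("top")),("scene",cam("scene"))):
    p=np.array([.590,.1755]);g=cv2.cvtColor(c["img"],cv2.COLOR_BGR2GRAY).astype(float)
    b0=cv2.cvtColor(cv2.imread(f"pics/{n}0.png"),cv2.COLOR_BGR2GRAY).astype(float)
    df=np.abs(g-b0)
    best=[]
    for j in np.arange(1.2,1.75,.03):
        t=np.radians(18.65)-j;v=np.array([np.cos(t),np.sin(t)]);
        P=np.array([[*(p+v*r),.203] for r in np.linspace(.055,.095,20)])
        uv=proj(c,P); s=cv2.remap(g.astype(np.float32),uv[:,0:1].astype(np.float32),uv[:,1:2].astype(np.float32),cv2.INTER_LINEAR)
        best.append((round(float(j),2),round(float(s.mean())),round(float(s.std()))))
    print(n,best)
E
```

```text
22.425 [ 0.67543366 -0.10483103  0.30374252] [0.28599919 0.33768622 0.12160268]
top handle_grip 0.76 [277. 198.] [0.6169693  0.10914487]
top handle_hinge 0.75 [251. 208.] [0.59243418 0.1700863 ]
top measuring_cup 0.49 [255. 215.] [0.59293235 0.17817126]
top cup_grip 0.61 [264. 246.] [0.50934869 0.14763777]
scene handle_grip 0.76 [366. 213.] [0.61268748 0.10953823]
scene handle_grip 0.51 [339. 230.] [0.6190552  0.02302427]
scene handle_hinge 0.66 [375. 202.] [0.59460232 0.16198463]
scene handle_hinge 0.4 [152. 304.] [ 0.5611094  -0.34502833]
scene measuring_cup 0.74 [373. 259.] [0.59057657 0.17011032]
scene measuring_cup 0.32 [327. 390.] [ 0.78154353 -0.17930496]
scene cup_grip 0.64 [336. 231.] [0.49531064 0.1485536 ]
scene cup_grip 0.44 [377. 200.] [0.46175717 0.34026964]
wrist handle_grip 0.76 [ 17. 230.] [0.61259323 0.10723756]
wrist measuring_cup 0.56 [ 17. 230.] [0.53483945 0.22048029]
wrist cup_grip 0.71 [ 52. 287.] [0.50630094 0.14402171]
open grip expected [0.61302461 0.10728074]
top [(1.2, 190, 1), (1.23, 190, 1), (1.26, 189, 2), (1.29, 189, 3), (1.32, 188, 4), (1.35, 188, 4), (1.38, 187, 5), (1.41, 186, 4), (1.44, 184, 4), (1.47, 182, 3), (1.5, 182, 3), (1.53, 182, 3), (1.56, 180, 3), (1.59, 172, 1), (1.62, 165, 3), (1.65, 167, 8), (1.68, 175, 13), (1.71, 179, 16), (1.74, 179, 18)]
scene [(1.2, 66, 21), (1.23, 64, 18), (1.26, 59, 9), (1.29, 59, 10), (1.32, 63, 15), (1.35, 74, 25), (1.38, 99, 33), (1.41, 131, 27), (1.44, 161, 21), (1.47, 181, 11), (1.5, 188, 4), (1.53, 190, 4), (1.56, 192, 6), (1.59, 190, 4), (1.62, 167, 10), (1.65, 140, 12), (1.68, 131, 7), (1.71, 130, 5), (1.74, 129, 7)]
```

The lever sits at its open stop: the wrist view puts its grip point at (0.613, 0.107), against (0.613, 0.107) expected. The cup is unmoved and the arm touches nothing.

```bash
python3 -c "
from station import *
print(hand_in())"
```

```text
the job is handed in; nothing more can be done
None
```

I handed the job in at about 22 s: by the last camera check the measuring cup stands centred on the perch, released, and the lever is at its open stop; no verdict was returned.

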